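# Pack the lunch box and snap its lid shut at the closing stop

### The arm

A 6-joint arm with a two-finger parallel gripper is mounted at the origin on the work surface. World frame = base frame: x ahead of the robot, y to its left, z up, the work surface at z = 0. Lengths are in mm, angles in rad, forces in N, time in s.
With the tool pointing down it reaches from about 275 to 825 mm from the base axis. Payload 4.9 kg.
Tool frame: the origin (TCP) lies between the finger pads, 19 mm behind the fingertips; this is the grasp point; z points along the fingers, y is the line along which they close (so a half turn about z gives the same grasp; the last joint's range is limited). The gripper opens to 85 mm and grips with 20 to 120 N. Pads are 22 mm wide; open, the fingers measure 114 mm over their backs; the gripper's body (76 mm by 85 mm) begins 54 mm behind the grasp point. The pads swing forward as they close: fully open they stand 13 mm farther back than shut.
Start: joints at [-0.134, 0.326, -0.193, 1.052, 0, 1.437], TCP at [550.017, 0.009, 249.981] pointing down, gripper open.
Joint ranges: [-2.65, 2.65], [-0.97, 1.79], [-1.3, 1.35], [-1.93, 2.1], [-1.47, 1.37], [-3.14, 3.14]. Speed limits (rad/s): [2.57, 2.57, 3.14, 3.14, 3.14, 3.14].

### API

Orientations are given as [roll, pitch, yaw] about the fixed x, y, z axes, in that order (R = Rz(yaw) Ry(pitch) Rx(roll)).
In Python, from bench import bot, solve_ik, imaging gives the robot as it stands. Calls block until the motion is done:
- bot.move_ptp(position, orientation): joint-space move of the TCP to a pose.
- bot.movel(position, rot=None, max_speed=150, threshold=None): straight line of the TCP; rot=None keeps the orientation; max_speed is the mean speed in mm/s. With threshold (N) it stops when the force on the tool has changed by that much, and returns True; else False.
- bot.move_j(angles): joint-space move.
- bot.grip(opening, effort=None): opening from 0.0 (shut) to 1.0 (fully open); effort is the grip in N (None keeps the last); returns when the fingers have stopped.
- bot.dwell(seconds).
- solve_ik(position, orientation): joint angles nearest the present ones, or None.
- bot.get_state(): the state.
- imaging.capture(name): name is "scene" or "side" or "wrist"; returns the picture (480x640x3 uint8, blue, green, red); there is no depth.
- imaging.camera_model(name): a dict with "K" (3x3 intrinsics, pixels), "k1" (the pictures are not rectified: a ray, as slopes to the right and down, at radius r is drawn at 1 + k1 r^2 times it, then the intrinsics apply), "position" and "rotation" of the camera in the world. Camera axes: x right, y up, looking along -z (the intrinsics and any distortion apply to the point x, -y, -z); pixel columns grow to the right and rows downward; lengths in mm; the calibration is good to about 2 mm. A picture is of the moment at which its call begins: read the wrist's pose just before it. camera_model takes no time and is no camera call; for the wrist camera it gives the pose at the moment of the call.
A pose or a line that the arm cannot do raises bot.IKError and nothing moves.
- bot.sign_off(): hands the job in; it is judged then, once.
The state is a dict: "t": time; "qpos": joint angles; "joint_velocities": joint speeds; "effort": joint torques, N m; "tcp_pos": TCP position; "orientation": TCP orientation; "contact_force": force on the tool from outside, world axes, zero at the start; "wrist_torque": the same for the moment, N m; "opening": opening from 0.0 (shut) to 1.0 (fully open); "gripper_force": force on a finger pad.
Only numpy, scipy, OpenCV 4.12 (cv2) and the standard library are available. Lean on these libraries where they do the work, as an engineer would, in place of code of your own. Each camera call takes 0.05 s, during which the arm holds its last target. There are 200 camera calls.

### The job

Pack every snack pot on the table upright into the white food box and put the blue lid on; then snap all four orange tabs fully home by pushing one side of the box after another squarely against the upright steel stop, turning the box between pushes. Finally lift the closed box by the lid's handle onto the middle of the cork board and let go; move the box only by the lid's handle (the fingers must not push the box or its tabs), and leave the other things alone.

Things in the scene. Friction and masses are not known exactly. Their poses are not given: they have to be found in the camera images.
- box: white open food box of smooth plastic (slides easily, friction about 0.3), 150 x 150 mm outside, 75 mm high, walls and floor 4 mm (inside 142 x 142), 0.4 kg, loose. Origin: centre of its underside; z up, x towards tab_a's side, y towards tab_b's. At the middle of each side a green tab holder 50 mm wide stands out to 92 mm from the box's centre, heights 45 to 92 mm, and carries an orange tab
- tab_a (a joint): orange snap tab in the holder on the box's +x side, 27 long, 34 wide, heights 82 to 92 mm: a stiff slide (about 5 N) that stays where pushed. 0 = out: outer face 108 mm from the box's centre, 16 mm proud of the holder; the lid passes. 0.016 = home: flush with the holder, inner end 10 mm inwards over the lid's edge, holding the lid down. Starts within 2 mm of out
- tab_b (a joint): the same kind of tab on the box's +y side
- tab_c (a joint): the same kind of tab on the box's -x side
- tab_d (a joint): the same kind of tab on the box's -y side
- lid: blue square lid: plate 150 x 150 x 5 mm, below it a skirt 136 x 136 mm, 8 mm deep (3 mm play all round in the box), 0.12 kg. Origin: centre of the skirt's underside; plate top 13 mm above. White handle in the middle, 24 x 24 mm, square with the lid, 13 to 47 mm above the origin. Starts on the cork board, handle up. Seated, any way round: origin 67 mm above the box's underside
- lid_handle (a point): a point on the axis of the lid's handle, 39 mm above the lid's origin: a good TCP height to grip it (lower, the fingertips press on the plate)
- stop: closing stop: a bent steel bracket screwed to the table, does not move. Flat upright face 140 mm wide, 105 mm high. Origin: foot of that face, in its middle, on the table. The face looks along the stop's -x axis; y runs along the face, z up. A box side pushed squarely against it has its tab pushed home: the box's centre is then 92 mm from the face
- board: cork serving board, 210 x 210 x 8 mm, fixed. Origin: centre of its underside
- pot_1: white round snack pot with a red lid: 60 mm across, 42 mm high, on top a round red knob 18 mm across and 24 mm tall (from 42 to 66 mm above the origin) to grip it by. Origin: centre of its underside, z up. 80 g. May be absent. Four fit in the box two by two
- pot_2: white round snack pot with a yellow lid: 60 mm across, 42 mm high, on top a round yellow knob 18 mm across and 24 mm tall (from 42 to 66 mm above the origin) to grip it by. Origin: centre of its underside, z up. 80 g. May be absent. Four fit in the box two by two
- pot_3: white round snack pot with a green lid: 60 mm across, 42 mm high, on top a round green knob 18 mm across and 24 mm tall (from 42 to 66 mm above the origin) to grip it by. Origin: centre of its underside, z up. 80 g. May be absent. Four fit in the box two by two
- pot_4: white round snack pot with a blue lid: 60 mm across, 42 mm high, on top a round blue knob 18 mm across and 24 mm tall (from 42 to 66 mm above the origin) to grip it by. Origin: centre of its underside, z up. 80 g. May be absent. Four fit in the box two by two
- mug: bystander, leave alone: pale green mug, 84 mm across, 100 mm high. Origin: centre of its underside
- salt: bystander, leave alone: small jar with a blue cap, 36 mm across, 85 mm high. Origin: centre of its underside
- pepper: bystander, leave alone: small jar with a black cap, 36 mm across, 85 mm high. Origin: centre of its underside
- tablets: bystander, leave alone: blue and white tablet tube, 44 mm across, 110 mm high. Origin: centre of its underside
- remote_1: bystander, leave alone: black remote control 140 x 42 x 18 mm. Origin: centre of its underside
- remote_2: bystander, leave alone: black remote control 140 x 42 x 18 mm. Origin: centre of its underside
- knife: bystander, leave alone: closed red pocket knife 90 x 25 x 16 mm. Origin: centre of its underside
There are look-alikes about, which are no part of the job. Leave any pink or purple look-alike of the pot_3 alone. What is shaped like the pot_4 but pink is not meant.

How it is judged (in metres and radians):
On the way, in this order (a step that is already met when the one before it is completed fails the run):
1. every snack pot stands upright in the box (horizontal distance between each of pot_1, pot_2, pot_3, pot_4 and box below 0.066 m and z of pot_1 in the frame of box between -0.004 and 0.016 m and angle between the z axis of each of pot_1, pot_2, pot_3, pot_4 and the z axis of box, either way round below 0.15 rad and z of pot_2 in the frame of box between -0.004 and 0.016 m and z of pot_3 in the frame of box between -0.004 and 0.016 m and z of pot_4 in the frame of box between -0.004 and 0.016 m), for 0.2 s.
2. the lid is seated on the box (horizontal distance between lid and box below 0.012 m and z of lid in the frame of box between 0.062 and 0.071 m and angle between the z axis of lid and the z axis of box, either way round below 0.06 rad), for 0.2 s.
3. all four tabs are home over the lid (all of step 2 and value of joint each of tab_a, tab_b, tab_c, tab_d above 0.0125 m), for 0.2 s.
At the end, for the whole second after the job is handed in: The box stands level and at rest on the cork board, its centre within 35 mm of the board's centre; every pot present is upright on the box's floor, the lid is seated (within 12 mm of centre), and all four tabs are pushed in at least 12.5 of their 16 mm (all of step 1 and all of step 3 and horizontal distance between box and board below 0.035 m and z of box in the frame of board between 0.004 and 0.012 m and angle between box's own z axis and vertical below 0.06 rad and linear speed of box below 0.02 m/s); the robot touches nothing.
It fails at once if the fingers push the box or its tabs directly (over 6 N) (contact force between the fingers and box above 6 N).
It fails at once if a bystander is moved by more than 40 mm (distance of any of mug, salt, pepper, tablets, remote_1, remote_2, knife from where it was at the start of the episode above 0.04 m).
It fails at once if the box is tipped (angle between box's own z axis and vertical above 0.6 rad).
Of pot_1, pot_2, pot_3, pot_4 only 2 to 4 are there at a start; the rules pass over those that are not, and their reading is None.
At some moment in a run one of pot_1, pot_2, pot_3, pot_4, lid may be knocked a few centimetres aside while the robot is not near it.
Once in a run the grip may slacken for a moment while it holds something.
It also fails if it takes over 208 s, if anything falls off the work surface, if the arm or the gripper's body presses on something with over 40 N, if the wrist force passes 120 N, or if a joint passes its speed limit or range.

## Working session

There is one attempt and no reset: what is moved stays moved. The work goes in short steps, each a Python script; the robot and the scene stay as the last script left them, time stands still between calls to the robot, and variables do not carry over. Pictures are saved under pics/ and viewed, at most 16 in all, crops included, and the job is handed in when it is done.

```bash
ls && mkdir -p pics && python3 - <<'E'
from bench import bot, imaging
import cv2
for n in("scene","side"):
    cv2.imwrite(f"pics/{n}0.png",imaging.capture(n)); print(n,imaging.camera_model(n))
print(bot.get_state())
E
```

```text
pics
scene {'K': array([[534.8978981 ,   0.        , 326.34658274],
       [  0.        , 534.8978981 , 245.33249213],
       [  0.        ,   0.        ,   1.        ]]), 'k1': 0.054356289757412954, 'position': array([1439.67034527,  -38.32140461,  889.96169061]), 'rotation': array([8.30635742e-01, 2.81928162e-04, 1.50770510e+00])}
side {'K': array([[485.87943143,   0.        , 324.77928883],
       [  0.        , 485.87943143, 243.60836892],
       [  0.        ,   0.        ,   1.        ]]), 'k1': -0.06955724292752943, 'position': array([ 132.17839816, -891.97321627,  662.74777013]), 'rotation': array([ 1.04474234,  0.01367355, -0.40833039])}
{'t': 0.1, 'qpos': array([-1.34168053e-01,  3.26840581e-01, -1.93460197e-01,  1.05200520e+00,
        2.42125498e-05,  1.43661497e+00]), 'joint_velocities': array([-6.35368718e-04, -8.05573212e-05, -5.07308986e-04, -8.83833876e-04,
       -1.07683774e-03,  1.50512289e-03]), 'effort': array([-1.63831678e-04, -4.44239044e+01,  2.63037515e+01,  7.96647771e-03,
       -2.12530945e-04,  1.93304103e-06]), 'tcp_pos': array([5.49521113e+02, 1.00622974e-01, 2.49305000e+02]), 'orientation': array([-3.14009981e+00, -2.25955121e-04,  1.57080944e+00]), 'contact_force': array([0.06507979, 0.00389678, 0.56261408]), 'wrist_torque': array([-0.04144924,  0.01333733, -0.02393531]), 'gripper_force': 0.0, 'opening': 1.001187524044213}
```

View pics/scene0.png

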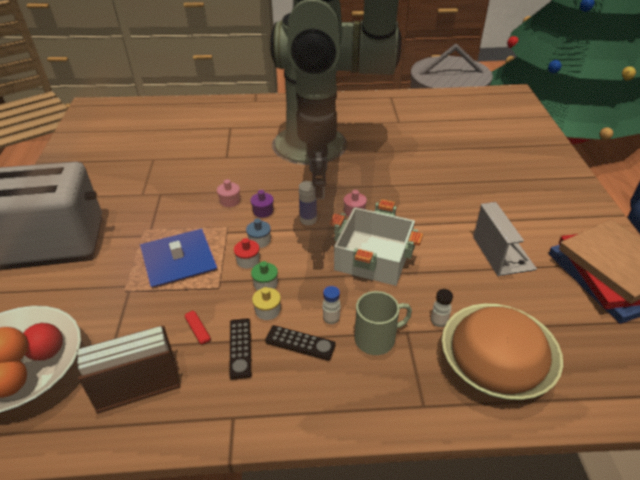

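View pics/side0.png

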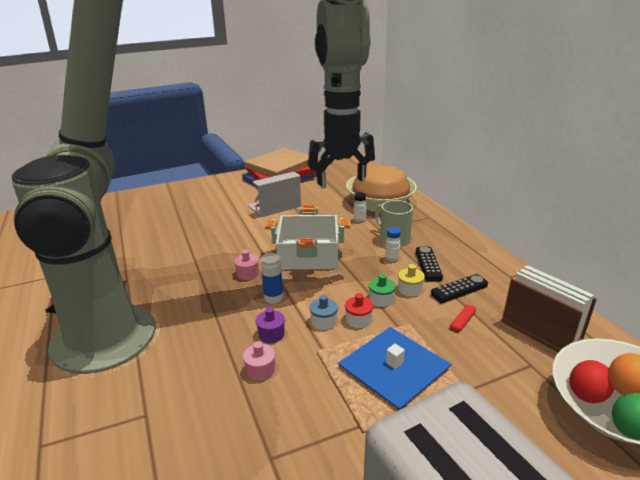

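The scene view shows the pots: red (247,250), yellow (266,303), green (264,275) and blue (258,232). The look-alikes to leave alone are pink (228,192), purple (262,203) and pink (355,203). The box is at (375,245), the stop at (500,240), and the lid on the board at (180,257). The side view agrees: blue (323,312), red (359,311), green (382,291), yellow (411,281).

```bash
cat > h.py <<'E'
from bench import bot, solve_ik, imaging
import numpy as np, cv2
from scipy.spatial.transform import Rotation as R
def ray(m,uv):
    n=cv2.undistortPoints(np.array([[uv]],float),m["K"],np.array([m["k1"],0,0,0]))[0,0]
    r=m["rotation"]; r=R.from_euler("xyz",r).as_matrix() if np.size(r)==3 else np.array(r)
    return np.array(m["position"]),r@np.array([n[0],-n[1],-1])
def onz(m,uv,z):
    p,d=ray(m,uv); return (p+d*(z-p[2])/d[2])
def blobs(mask,amin=60):
    n,l,s,c=cv2.connectedComponentsWithStats(mask.astype(np.uint8))
    return sorted([(s[i,4],c[i],l==i) for i in range(1,n) if s[i,4]>=amin],key=lambda b:-b[0])
RANGES={"red":[(0,6),(172,180)],"yellow":[(22,34)],"green":[(45,80)],"blue":[(98,120)],"orange":[(5,16)]}
def cmask(img,c,s=110,v=50):
    h=cv2.cvtColor(img,cv2.COLOR_BGR2HSV); m=np.zeros(h.shape[:2],bool)
    for a,b in RANGES[c]: m|=(h[...,0]>=a)&(h[...,0]<=b)
    return m&(h[...,1]>s)&(h[...,2]>v)
def snap(n,name=None):
    m=imaging.camera_model(n); im=imaging.capture(n)
    if name: cv2.imwrite(f"pics/{name}.png",im)
    return m,im
E
python3 - <<'E'
from h import *
m=imaging.camera_model("scene")
for n,uv,z in [("red",(247,241),66),("yel",(266,294),66),("grn",(264,267),66),("blue",(258,225),66),("tabU",(386,206),87),("tabD",(364,257),87),("tabL",(338,219),87),("tabR",(415,239),87),("handle",(176,243),55),
 ("stop t1",(483,206),105),("stop t2",(508,246),105),("stop foot",(501,271),0),("boardTL",(147,229),8),("boardTR",(222,229),8),("boardBL",(129,289),8),("boardBR",(227,289),8),("pinkR",(355,195),66),("tube",(307,184),110),("salt",(332,291),85),("pepper",(443,293),85),("mug",(376,297),100),("r2",(300,340),18),("r1",(240,350),18),("knife",(197,327),16),("purple",(262,194),66)]:
    print(n,onz(m,uv,z).round()[:2])
w=imaging.camera_model("wrist"); print(w)
def over(x,y,z):
    bot.move_ptp([x,y,z],[np.pi,0,np.pi/2])
over(580,-100,330); m,im=snap("wrist","w1"); print(m["position"],bot.get_state()["tcp_pos"])
E
```

```text
red [ 513. -163.]
yel [ 681. -116.]
grn [ 601. -122.]
blue [ 457. -140.]
tabU [431. 170.]
tabD [605.  96.]
tabL [472.  50.]
tabR [554. 217.]
handle [ 497. -328.]
stop t1 [468. 392.]
stop t2 [609. 407.]
stop foot [582. 424.]
boardTL [ 387. -424.]
boardTR [ 398. -237.]
boardBL [ 592. -426.]
boardBR [ 607. -209.]
pinkR [354. 103.]
tube [360. -18.]
salt [699.  20.]
pepper [718. 244.]
mug [734. 104.]
r2 [767. -49.]
r1 [ 784. -169.]
knife [ 718. -261.]
purple [ 335. -133.]
{'K': array([[367.51318831,   0.        , 315.73438658],
       [  0.        , 367.51318831, 243.39678135],
       [  0.        ,   0.        ,   1.        ]]), 'k1': 0.008033324454374465, 'position': array([550.29072011,  71.70435081, 371.94259057]), 'rotation': array([-2.89674659e-01,  1.57495531e-03, -1.33937451e-04])}
[580.38436917 -28.34926155 451.94341672] [579.15750671 -99.09424896 328.64947736]
```

View pics/w1.png

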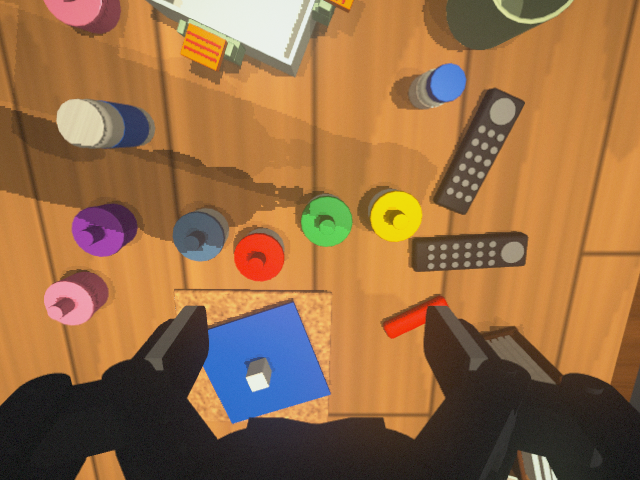

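Wrist view: four wanted pots: blue-grey (200,236), red (259,257), green (326,220), yellow (395,215). Purple (104,230) and pink (70,303), (80,10) are look-alikes. The lid is on the cork, with its handle at (259,374). Next I'll measure these and look over the box and stop.

```bash
cat >> h.py <<'E'
BR={"blue":(90,14)}
def pots(m,im,exp,z=42,rmax=80):
    out={}
    for c,e in exp.items():
        best=None
        for a,cc,l in blobs(cmask(im,c,60 if c=="blue" else 110,40),150):
            pts=np.argwhere(l)[:,::-1].astype(np.float32)
            (u,v),r=cv2.minEnclosingCircle(cv2.convexHull(pts))
            p=onz(m,(u,v),z); q=onz(m,(u+r,v),z); rr=abs(q[0]-p[0])+abs(q[1]-p[1])
            d=np.hypot(*(p[:2]-e))
            if d<rmax and 20<rr<45 and (best is None or d<best[0]): best=(d,p[:2],rr)
        out[c]=best and (best[1].round(1),round(float(best[2]),1))
    return out
EXP={"red":(513,-163),"yellow":(681,-116),"green":(601,-122),"blue":(457,-140)}
def tabs(m,im,c=(515,133),z=92):
    r=[]
    for a,cc,l in blobs(cmask(im,"orange",140,120),80):
        p=onz(m,cc,z)[:2]
        if np.hypot(*(p-c))<140: r.append((int(a),p.round(1)))
    return r
def boxpose(t):
    P=np.array([p for _,p in t[:4]]); 
    D=np.linalg.norm(P[:,None]-P[None],axis=2); j=int(D[0].argmax()); o=[k for k in range(1,4) if k!=j]
    a=P[j]-P[0]; b=P[o[1]]-P[o[0]]
    ang=np.degrees(np.arctan2([a[1],b[1]],[a[0],b[0]]))
    th=np.angle(np.mean(np.exp(4j*np.radians(ang))))/4
    return P.mean(0),np.degrees(th),ang,np.linalg.norm(a),np.linalg.norm(b)
E
python3 - <<'E'
from h import *
m,im=snap("wrist"); print(pots(m,im,EXP))
def lid(m,im):
    for a,cc,l in blobs(cmask(im,"blue",150,60),2000):
        c=cv2.findContours(l.astype(np.uint8),0,2)[0][0]; r=cv2.minAreaRect(c)
        P=np.array([onz(m,tuple(p),21)[:2] for p in cv2.boxPoints(r)]); print("lid",P.mean(0),P.round(),a)
lid(m,im)
bot.move_ptp([520,80,330],[np.pi,0,np.pi/2]); m,im=snap("wrist","w2")
t=tabs(m,im); print(t); 
try: print(boxpose(t))
except Exception as e: print(e)
bot.move_ptp([540,290,330],[np.pi,0,np.pi/2]); m,im=snap("wrist","w3"); print(m)
print(bot.get_state()["t"])
cv2.imwrite("pics/w23.png",np.hstack([cv2.resize(cv2.imread("pics/w2.png"),(400,300)),cv2.resize(im,(400,300))]))
E
```

```text
{'red': (array([ 512.8, -166.3]), 29.6), 'yellow': (array([ 670.6, -117.2]), 30.1), 'green': (array([ 591.8, -123.4]), 29.0), 'blue': (array([ 445.7, -156.7]), 24.1)}
lid [ 505.58769646 -330.07971528] [[ 418. -281.]
 [ 560. -232.]
 [ 599. -375.]
 [ 446. -432.]] 9024
[(151182, array([532.1,  80.8])), (108, array([555.9, 222.8])), (95, array([443.2, 163.7]))]
index 3 is out of bounds for axis 0 with size 3
{'K': array([[367.51318831,   0.        , 315.73438658],
       [  0.        , 367.51318831, 243.39678135],
       [  0.        ,   0.        ,   1.        ]]), 'k1': 0.008033324454374465, 'position': array([541.2232485 , 360.33015098, 452.2671757 ]), 'rotation': array([-0.29098914,  0.00039137, -0.00162381])}
2.525
```

View pics/w3.png

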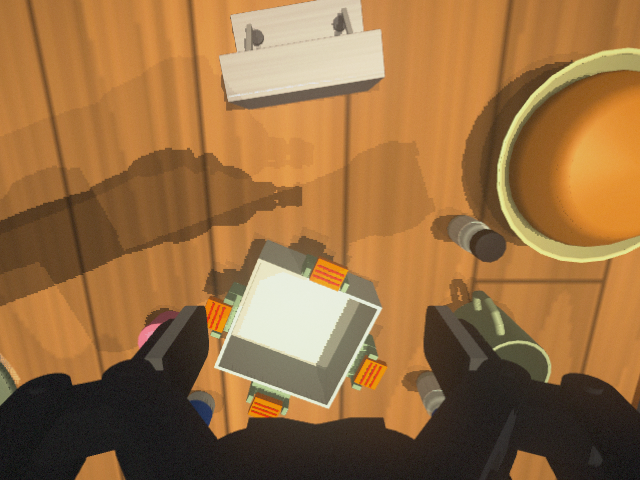

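View pics/w2.png

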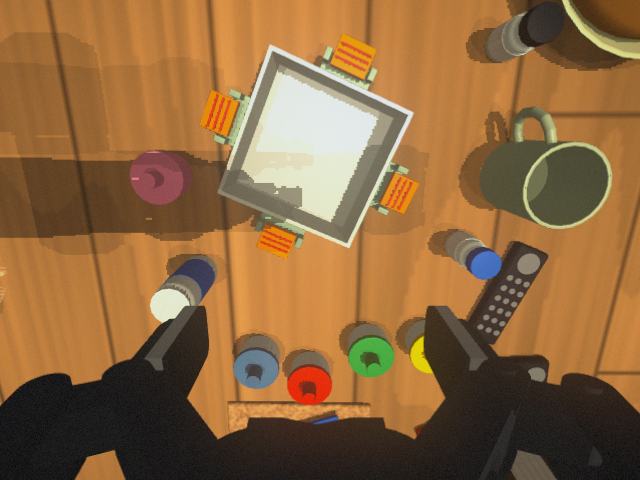

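w2 shows the box with its tabs at (354,57), (220,112), (399,192) and (276,240). w3 shows the stop from about (220,50) to (384,103), with the dark front face below the light quad. I'll crop that and tune the orange mask.

```bash
python3 - <<'E'
from h import *
im=cv2.imread("pics/w3.png"); s=cv2.imread("pics/scene0.png")
a=cv2.resize(im[0:120,205:405],(800,480)[:2],interpolation=cv2.INTER_CUBIC)[:300] if 0 else cv2.resize(im[0:120,205:405],(500,300),interpolation=cv2.INTER_CUBIC)
b=cv2.resize(s[195:295,460:560],(300,300),interpolation=cv2.INTER_CUBIC)
cv2.imwrite("pics/c1.png",np.hstack([a,b]))
w=cv2.imread("pics/w2.png"); h=cv2.cvtColor(w,cv2.COLOR_BGR2HSV)
for u,v in [(354,50),(220,108),(399,188),(276,238)]: print("tab",np.median(h[v-6:v+7,u-6:u+7].reshape(-1,3),axis=0))
for u,v in [(100,80),(450,300),(60,220),(540,170)]: print("wood",np.median(h[v-6:v+7,u-6:u+7].reshape(-1,3),axis=0), h[v-6:v+7,u-6:u+7].reshape(-1,3).max(0))
E
```

```text
tab [ 17. 225. 227.]
tab [ 17. 244. 229.]
tab [ 15. 213. 230.]
tab [ 15. 244. 230.]
wood [ 15. 170. 160.] [ 16 178 178]
wood [ 15. 169. 201.] [ 16 178 206]
wood [ 15. 157.  91.] [ 17 176  96]
wood [ 32.  78. 113.] [ 34  88 219]
```

View pics/c1.png

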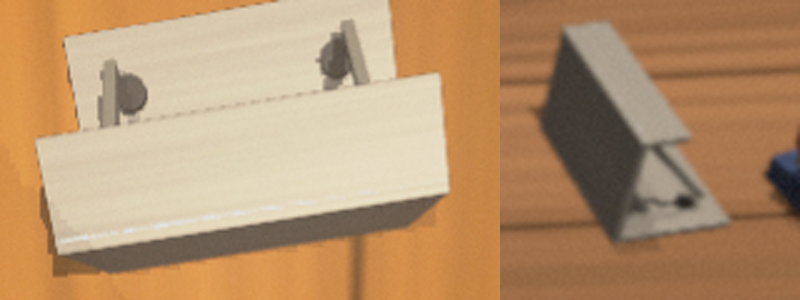

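The crop shows the front face's top edge running from w3 px (228.5,101.5) to (384.5,77), and the left end of its foot at (247,108.8).

```bash
sed -i 's/cmask(im,"orange",140,120),80/cv2.morphologyEx(cmask(im,"orange",190,120).astype(np.uint8),3,np.ones((5,5),np.uint8)),80/; s/"orange":\[(5,16)\]/"orange":[(3,24)]/' h.py && python3 - <<'E'
from h import *
m=imaging.camera_model("wrist")
A=onz(m,(228.5,101.5),105)[:2];B=onz(m,(384.5,77),105)[:2];F=onz(m,(247,108.8),0)[:2]
d=B-A;L=np.hypot(*d);d/=L;n=np.array([-d[1],d[0]]);print("stop",A,B,L,np.degrees(np.arctan2(d[1],d[0])),"foot",F,"foot off",n@(F-A),d@(F-A))
s=imaging.camera_model("scene")
for uv,z in [((480.5+0,195+135/3),0),((460+612/3,195+240/3),0),((460+562/3,195+33/3),105),((460+640/3,195+147/3),105)]: print(onz(s,uv,z)[:2])
bot.move_ptp([520,60,330],[np.pi,0,np.pi/2]); m,im=snap("wrist"); t=tabs(m,im); print(t,boxpose(t))
bot.move_ptp([560,-150,330],[np.pi,0,np.pi/2]); m,im=snap("wrist"); print(pots(m,im,EXP))
for y in (1.57,0,-1.57,3.1): 
  q=solve_ik([531,310,106],[np.pi,0,y]); print(y,q)
E
```

```text
stop [464.25963714 386.96479759] [601.06103539 406.4919065 ] 138.18802604917184 8.123556427500453 foot [461.79933603 387.23332823] foot off 0.6134969681641862 -2.397667979353934
[471.89305074 406.05106645]
[616.12673978 784.91999255]
[494.2003019  766.60602332]
[624.68260833 755.05455584]
[(1350, array([553.8, 217.4])), (1189, array([430.9, 169.7])), (969, array([602.9,  95.4])), (823, array([479.8,  45.7]))] (array([516.85, 132.05]), np.float64(-23.3392519671212), array([-113.31528237,  -23.36322157]), np.float64(186.96761751704489), np.float64(187.36192249227162))
{'red': (array([ 512.8, -166.5]), 29.5), 'yellow': (array([ 670.1, -117.6]), 31.0), 'green': (array([ 591.5, -123.8]), 29.7), 'blue': None}
1.57 [ 0.40843719  0.56741334 -0.20345547  0.79992752  0.          1.98002985]
0 [ 0.40843719  0.56741334 -0.20345547  0.79992752  0.         -2.73315546]
-1.57 [ 0.40843719  0.56741334 -0.20345547  0.79992752  0.         -1.16315546]
3.1 [ 0.40843719  0.56741334 -0.20345547  0.79992752  0.          0.45002985]
```

```bash
python3 - <<'E'
from h import *
for f,u,v in (("w1",190,225),("w1",215,250),("w2",245,360),("w2",270,375)):
    h=cv2.cvtColor(cv2.imread(f"pics/{f}.png"),cv2.COLOR_BGR2HSV); print(np.median(h[v-3:v+4,u-3:u+4].reshape(-1,3),axis=0))
m,im=snap("wrist")
h=cv2.cvtColor(im,cv2.COLOR_BGR2HSV)
for a,c,l in blobs((h[...,0]>90)&(h[...,0]<125)&(h[...,1]>60)&(h[...,2]>40),150)[:8]:
    pts=np.argwhere(l)[:,::-1].astype(np.float32); print(a,c,cv2.minEnclosingCircle(pts),onz(m,cv2.minEnclosingCircle(pts)[0],42))
E
```

```text
[104.  56. 103.]
[103.  72. 163.]
[102.  74. 143.]
[102.  71. 147.]
10726 [273.35483871 330.00139847] ((271.0, 333.5), 78.19377136230469) [ 504.72739109 -316.99820258   42.        ]
1240 [474.9         24.06048387] ((475.20941162109375, 25.274869918823242), 22.59518814086914) [717.66695561  26.30804908  42.        ]
1016 [144.2746063   78.91830709] ((136.32608032226562, 73.4565200805664), 28.283790588378906) [376.9787205  -17.95734287  42.        ]
```

```bash
sed -i 's/60 if c=="blue" else 110,40)/35 if c=="blue" else 110,40)/; s/"blue":\[(98,120)\]/"blue":[(97,120)]/' h.py && cat >> h.py <<'E'
EXP["blue"]=(450,-150)
DOWN=lambda deg:[np.pi,0,np.radians(deg)]
BOX=np.array([516.9,132.1]); TH=-23.3; YAW=66.7
SLOT={"blue":(-34,34),"red":(-34,-34),"green":(34,-34),"yellow":(34,34)}
def look():
    bot.move_ptp([560,-150,330],DOWN(90)); m,im=snap("wrist"); return pots(m,im,EXP,rmax=60)
def slot(c):
    a=np.radians(TH); return BOX+np.array([[np.cos(a),-np.sin(a)],[np.sin(a),np.cos(a)]])@np.array(SLOT[c])
def pick(c,p):
    bot.grip(0.5,50)
    bot.move_ptp([*p,140],DOWN(YAW)); bot.movel([*p,64.5],max_speed=120); bot.grip(0.0,50)
    o=bot.get_state()["opening"]; bot.movel([*p,195],max_speed=200); s=bot.get_state()
    print(c,"opening",round(o,3),round(s["opening"],3),"F",round(s["gripper_force"],1)); return s["opening"]>0.12
def place(c):
    x=slot(c); bot.movel([*x,195],max_speed=250); bot.dwell(.3)
    if bot.get_state()["opening"]<0.12: print("LOST"); return False
    bot.movel([*x,110],max_speed=120); hit=bot.movel([*x,69.5],max_speed=60,threshold=8)
    s=bot.get_state(); print("z",s["tcp_pos"].round(1),hit,round(s["opening"],3)); bot.grip(0.4); bot.movel([*x,195],max_speed=200); return True
E
python3 - <<'E'
from h import *
P=look(); print(P)
if P["blue"] and 27<P["blue"][1]<34 and pick("blue",P["blue"][0]): place("blue")
m,im=snap("wrist","p1"); print(look(),bot.get_state()["t"])
E
```

```text
{'red': (array([ 512.6, -166.8]), 29.4), 'yellow': (array([ 670.4, -117.7]), 31.0), 'green': (array([ 591.6, -123.9]), 29.7), 'blue': (array([ 443.1, -141.5]), 29.8)}
blue opening 0.191 0.187 F 48.8
z [498.  176.7  69.2] True 0.184
{'red': (array([ 512.5, -167.3]), 29.4), 'yellow': (array([ 676.2, -116.2]), 31.2), 'green': (array([ 617.1, -118.9]), 30.1), 'blue': None} 13.8917
```

View pics/p1.png

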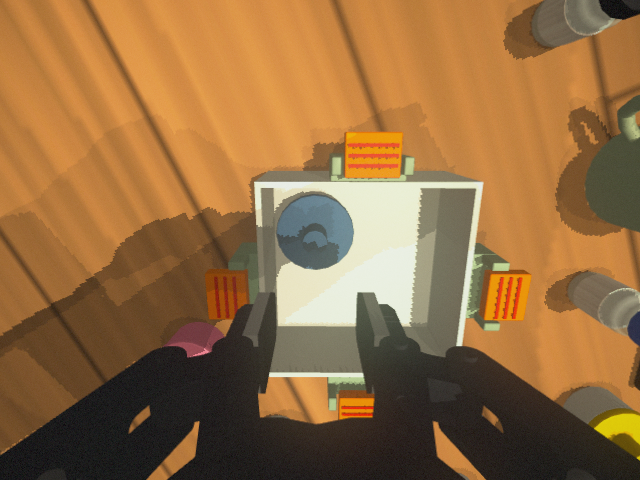

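The blue pot stands in the box's rear-left quarter, at px (315,230). The green pot was knocked about 25 mm, but the per-pick look handles that.

```bash
python3 - <<'E'
from h import *
for c in ("red","green","yellow"):
    for k in range(2):
        P=look(); print(P)
        if not P[c]: break
        if pick(c,P[c][0]) and place(c): break
    else: break
    if not P[c]: break
bot.move_ptp([520,50,330],DOWN(90)); m,im=snap("wrist","p2"); t=tabs(m,im,c=(517,132)); print(t)
try: print(boxpose(t))
except Exception as e: print(e)
print(bot.get_state()["t"])
E
```

```text
{'red': (array([ 512.7, -166.6]), 29.5), 'yellow': (array([ 676.3, -116.2]), 31.3), 'green': (array([ 616.9, -118.7]), 29.9), 'blue': None}
red opening 0.189 0.186 F 48.8
z [471.1 114.3  69.3] True 0.191
{'red': None, 'yellow': (array([ 676.7, -116.8]), 31.3), 'green': (array([ 616.9, -118.6]), 29.8), 'blue': None}
green opening 0.19 0.185 F 48.8
z [533.5  87.4  69.6] True 0.186
{'red': None, 'yellow': (array([ 677.6, -117.2]), 31.0), 'green': None, 'blue': None}
yellow opening 0.187 0.193 F 48.8
z [560.4 149.8  69.7] True 0.186
[(1713, array([471.5, 110.4])), (1376, array([554. , 216.6])), (1285, array([431.5, 169.5])), (1034, array([602.9,  95.4])), (912, array([480. ,  46.4]))]
(array([514.975, 147.975]), np.float64(-30.61062285450821), array([ 52.15864721, -23.37989292]), np.float64(134.47932926662), np.float64(186.73181303677205))
38.7333
```

View pics/p2.png

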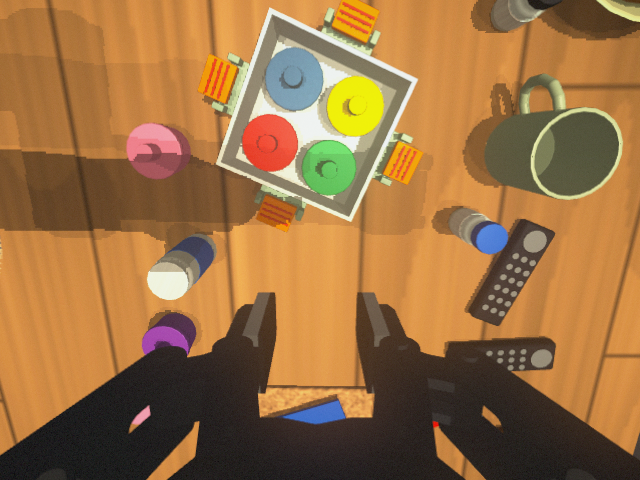

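All four pots stand in the box, at px (293,77), (356,105), (270,142) and (328,167), and the box has not moved. The fifth "tab" in the list was just the red pot. Next is the lid.

```bash
cat >> h.py <<'E'
def lidpose(m,im,z=21,s=150):
    a,cc,l=blobs(cmask(im,"blue",s,60),1500)[0]
    h=cv2.convexHull(np.argwhere(l)[:,::-1].astype(np.float32))[:,0]
    P=np.array([onz(m,p,z)[:2] for p in h],np.float32)
    (x,y),(w,hh),an=cv2.minAreaRect(P); an=(an+45)%90-45
    return np.array([x,y]),an,(w,hh)
E
python3 - <<'E'
from h import *
bot.move_ptp([505,-415,330],DOWN(66.7)); m,im=snap("wrist","l1"); c,an,wh=lidpose(m,im); print("66.7",c,an,wh)
bot.move_ptp([505,-400,330],DOWN(90)); m,im=snap("wrist"); c,an,wh=lidpose(m,im); print(c,an,wh)
b=im; h=cv2.cvtColor(b,cv2.COLOR_BGR2HSV)
P=[]
msk=(h[...,0]>8)&(h[...,0]<22)&(h[...,1]>60)&(h[...,2]>40)
print(bot.get_state()["t"],c-np.array(m["position"])[:2])
E
```

```text
66.7 [ 504.85705566 -330.64489746] 19.315826416015625 (147.26214599609375, 147.36436462402344)
[ 498.72134399 -332.55200195] 19.465818405151367 (134.4178466796875, 146.6278533935547)
40.9917 [-7.43042458 -5.00069686]
```

View pics/l1.png

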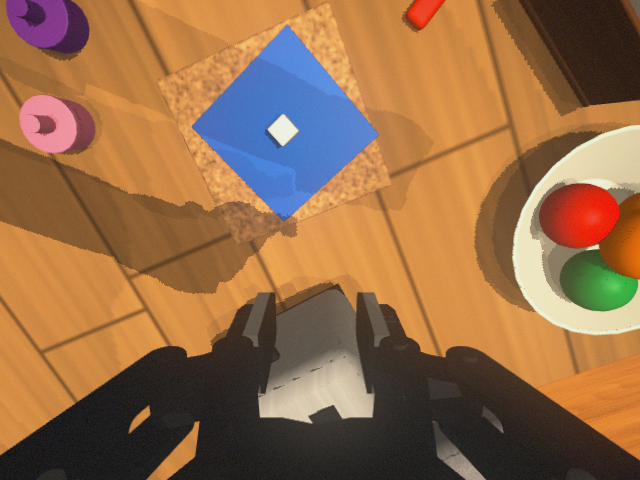

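l1 shows the lid squarely, with its handle at (283,130). The board corners are at (158,82), (330,2), (390,186) and (240,243).

```bash
python3 - <<'E'
from h import *
bot.move_ptp([505,-415,330],DOWN(66.7)); m,im=snap("wrist"); c,an,wh=lidpose(m,im); print(c,an,wh)
B=np.array([onz(m,p,8)[:2] for p in [(158,82),(330,2),(390,186),(240,243)]]); print("board",B.round(1),B.mean(0))
print("handle top",onz(m,(283,130),55)[:2])
if abs(wh[0]-148)<4 and abs(wh[1]-148)<4:
    bot.grip(0.6,60)
    g=an+90
    bot.move_ptp([*c,120],DOWN(g)); bot.movel([*c,47.5],max_speed=100); bot.grip(0,60); print(bot.get_state()["opening"])
    bot.movel([*c,180],max_speed=150); bot.dwell(.2); s=bot.get_state(); print(s["opening"],s["gripper_force"],s["contact_force"],s["t"])
    bot.movel([*((c+BOX)/2),200],rot=DOWN(85),max_speed=250); bot.movel([*BOX,180],rot=DOWN(66.7),max_speed=250); bot.dwell(.3)
    s=bot.get_state(); print(s["opening"],s["tcp_pos"])
    snap("side","s1"); snap("scene","s1b"); 
    a,b=cv2.imread("pics/s1.png")[150:330,220:420],cv2.imread("pics/s1b.png")[140:320,290:490]
    cv2.imwrite("pics/s1c.png",cv2.resize(np.hstack([a,b]),None,fx=2,fy=2))
E
```

```text
[ 504.66607666 -330.63034058] 19.40823745727539 (146.9451904296875, 147.39036560058594)
board [[ 394.5 -229.6]
 [ 600.2 -233.4]
 [ 592.7 -440. ]
 [ 394.4 -432.9]] [ 495.44496034 -333.99461891]
handle top [ 504.57486225 -332.58108215]
0.27143737280508234
0.27163505745765465 58.79688799381256 [ 0.56058176  0.09054054 -1.85761017] 45.1833
0.268412835806102 [517.0345472  131.33321429 180.08825371]
```

View pics/s1c.png

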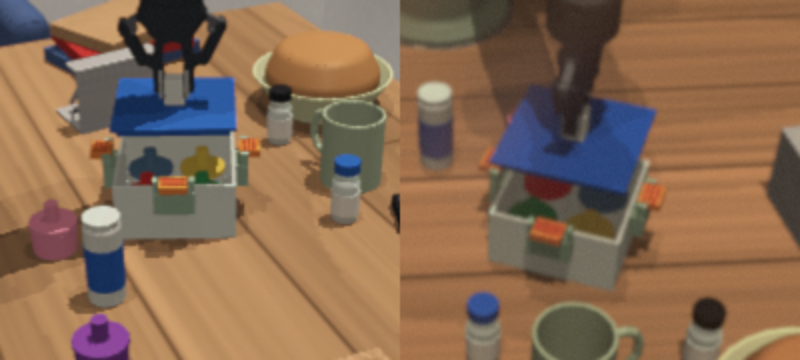

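The lid hangs level and square above the box, so I'll lower it.

```bash
python3 - <<'E'
from h import *
bot.movel([*BOX,125],max_speed=80)
hit=bot.movel([*BOX,105.5],max_speed=30,threshold=6)
s=bot.get_state(); print(hit,s["tcp_pos"],s["contact_force"],s["opening"],s["t"])
E
```

```text
True [516.67151877 132.06060219 107.48764435] [-1.61263919 -0.18833586  5.2199582 ] 0.26804576720232676 49.1583
```

```bash
cat >> h.py <<'E'
F=np.array([532.7,396.7]); N=np.array([np.sin(np.radians(8.1)),-np.cos(np.radians(8.1))]); Z=106.8
def push(yaw):
    p=F+N*140
    bot.movel([*p,Z],rot=DOWN(yaw),max_speed=60); bot.dwell(.2); p=F+N*118; bot.movel([*p,Z],rot=DOWN(yaw),max_speed=60)
    q=F+N*82
    hit=bot.movel([*q,Z],rot=DOWN(yaw),max_speed=25,threshold=25); s=bot.get_state()
    print(yaw,hit,"dist",round(float((s["tcp_pos"][:2]-F)@N),1),"z",s["tcp_pos"][2].round(1),"f",s["contact_force"].round(1),"op",round(s["opening"],3),"T",s["wrist_torque"].round(2),round(s["t"],1))
E
python3 - <<'E'
from h import *
bot.movel([*(F+N*150),Z],rot=DOWN(98.1),max_speed=60)
print(bot.get_state()["contact_force"])
push(98.1)
bot.movel([*(F+N*140),Z],max_speed=60)
print(bot.get_state()["contact_force"],bot.get_state()["t"])
snap("scene","t1"); snap("side","t1b"); a,b=cv2.imread("pics/t1b.png")[130:310,200:400],cv2.imread("pics/t1.png")[150:330,350:550]
cv2.imwrite("pics/t1c.png",cv2.resize(np.hstack([a,b]),None,fx=2,fy=2))
E
```

```text
[-0.22846829 -5.16726783  6.86716074]
98.1 False dist 88.6 z 107.9 f [  1.6 -20.4  12.5] op 0.271 T [-3.71 -0.05  0.26] 54.0
[0.30109506 5.87824622 5.94118133] 55.0833
```

View pics/t1c.png

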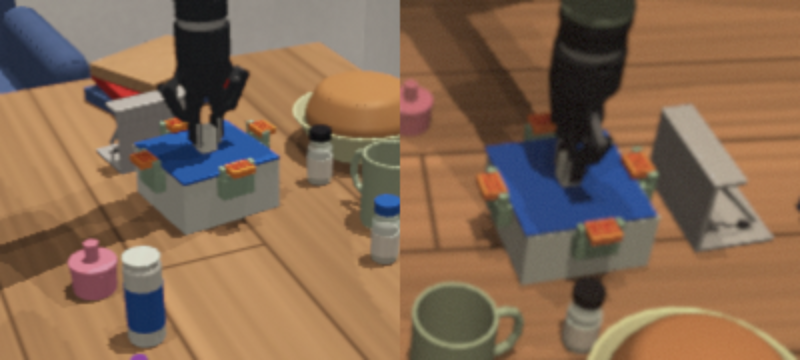

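Tab 1 is home: it stopped at 88.6 mm with 20 N, which is 92 mm less the lid's play. The picture shows the tab on the stop side, at (638,160), over the lid. Now the other three.

```bash
sed -i 's/q=F+N\*82/q=F+N*79/' h.py && python3 - <<'E'
from h import *
for k,y in enumerate((8.1,-81.9,-171.9)):
    for f in (60,30,0):
        bot.movel([*(F+N*140),Z],rot=DOWN(y+f),max_speed=60) if 0 else bot.move_ptp([*(F+N*140),Z],DOWN(y+f))
    s=bot.get_state(); print(s["tcp_pos"].round(1),np.degrees(s["orientation"]).round(1),s["contact_force"].round(1),round(s["opening"],3))
    if s["opening"]<0.2: print("slack"); break
    push(y)
    bot.movel([*(F+N*140),Z],max_speed=60)
    if k==0: snap("scene","t2")
snap("scene","t3"); snap("side","t3b"); a,b=cv2.imread("pics/t3b.png")[130:310,200:400],cv2.imread("pics/t3.png")[150:330,350:550]
cv2.imwrite("pics/t3c.png",cv2.resize(np.hstack([a,b]),None,fx=2,fy=2)); print(bot.get_state()["t"])
E
```

```text
[553.1 258.3 107.5] [-1.8e+02 -1.0e-01  8.1e+00] [-0.1 -0.5  6.3] 0.266
8.1 False dist 86.6 z 108.2 f [  1.2 -24.2  15.8] op 0.268 T [-4.29 -0.05  0.23] 63.7
[553.  258.8 107.5] [-1.799e+02  1.000e-01 -8.190e+01] [-0.4  0.9  6.3] 0.269
-81.9 False dist 85.2 z 107.9 f [  1.1 -19.8  13.5] op 0.271 T [-3.57 -0.06  0.27] 69.3
[553.1 258.7 107.5] [ 1.799e+02  1.000e-01 -1.719e+02] [-0.   1.1  6.5] 0.272
-171.9 False dist 86.7 z 108.2 f [  1.1 -24.   16.9] op 0.271 T [-4.3  -0.13  0.33] 74.9
76.125
```

View pics/t3c.png

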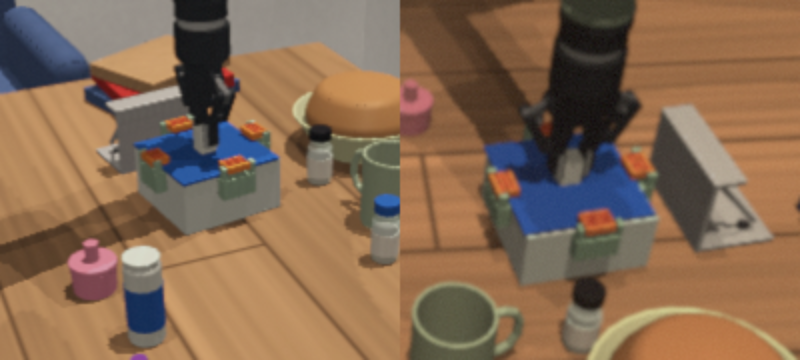

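All four look flush in both views. To confirm, I'll measure them from above, then regrip.

```bash
python3 - <<'E'
from h import *
bot.grip(0.6,80); bot.movel([*(F+N*140),200],max_speed=150)
bot.move_ptp([553,175,330],DOWN(98.1-180)) if 0 else bot.move_ptp([553,180,330],DOWN(90))
m,im=snap("wrist","v1"); t=tabs(m,im,c=(553,258)); print(t)
try: print(boxpose(t))
except Exception as e: print(e)
print(lidpose(m,im,80)); print(bot.get_state()["t"])
E
```

```text
[(1330, array([542.7, 340.2])), (1036, array([476.4, 251.7])), (1007, array([632.3, 274. ])), (878, array([565.1, 185. ]))]
(array([554.125, 262.725]), np.float64(8.17658636680867), array([-81.78721981,   8.14039254]), np.float64(156.80816305282067), np.float64(157.48682484576287))
(array([551.10662842, 263.01165771]), 8.275612831115723, (147.7470245361328, 139.84828186035156))
78.7417
```

View pics/v1.png

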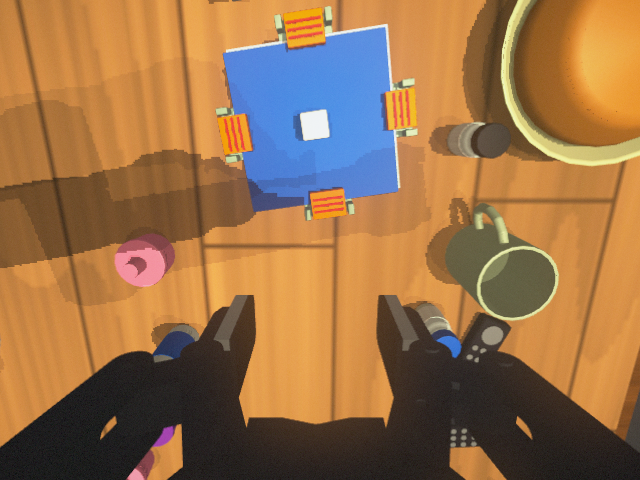

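Opposite tabs are 156.8 and 157.5 mm apart, against 157 when home, so all four are in. Now I'll regrip the handle and carry the box to the board.

```bash
python3 - <<'E'
from h import *
m=imaging.camera_model("wrist"); h=onz(m,(314,125),114)[:2]; print("handle",h)
s=imaging.camera_model("scene"); print("toaster",onz(s,(100,243),0)[:2],onz(s,(100,243),20)[:2])
g=8.2+90; B=np.array([495.5,-334.])
bot.move_ptp([*h,200],DOWN(g)); bot.movel([*h,106.5],max_speed=100); bot.grip(0,120)
st=bot.get_state(); print(st["opening"],st["t"],st["tcp_pos"])
bot.movel([*h,150],max_speed=60); bot.dwell(.3); st=bot.get_state(); print(st["opening"],st["contact_force"],st["gripper_force"])
if st["opening"]>0.2 and st["contact_force"][2]<-5:
    mid=np.array([530,-40.]); bot.movel([*mid,165],max_speed=130); bot.movel([*B,165],max_speed=130); bot.dwell(.5)
    st=bot.get_state(); print(st["opening"],st["contact_force"],st["tcp_pos"],st["t"])
    snap("side","f1"); snap("scene","f1b"); a,b=cv2.imread("pics/f1.png")[200:440,270:510],cv2.imread("pics/f1b.png")[120:360,80:320]
    cv2.imwrite("pics/f1c.png",cv2.resize(np.hstack([a,b]),None,fx=1.6,fy=1.6))
E
```

```text
handle [551.43230377 258.99306717]
toaster [ 423.54261493 -531.33944922] [ 446.37792888 -520.25991513]
0.2549161467609857 80.8583 [552.05862507 259.23809289 107.60844846]
0.25628789969376875 [-0.41959914 -0.41791565 -7.56506271] 119.54902052879333
0.25386127615760723 [ 8.20833323e-02 -2.74294930e-04 -7.99730233e+00] [ 495.4807221  -333.99036196  164.98896421] 87.4167
```

View pics/f1c.png

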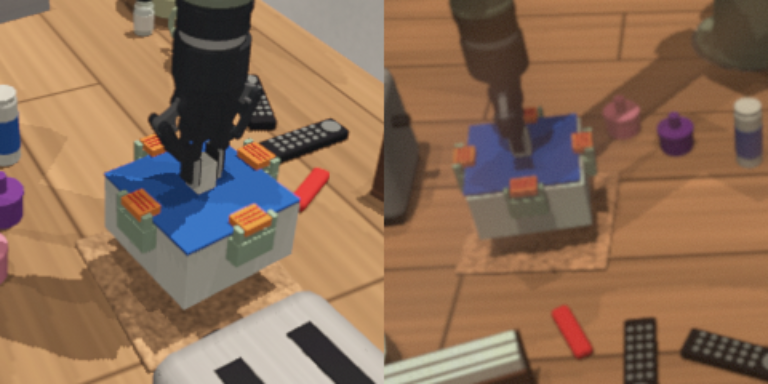

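The closed box hangs level over the board, with all four tabs in. I'll lower it and let go.

```bash
python3 - <<'E'
from h import *
B=np.array([495.5,-334.])
bot.movel([*B,125],max_speed=60); hit=bot.movel([*B,113],max_speed=20,threshold=6)
s=bot.get_state(); print(hit,s["tcp_pos"],s["contact_force"])
bot.grip(0.6); bot.movel([*B,230],max_speed=100)
bot.move_ptp([495,-415,330],DOWN(66.7)); bot.dwell(.3); m,im=snap("wrist","e1"); t=tabs(m,im,c=B,z=100); print(t); print(boxpose(t) if len(t)>3 else 0); print(lidpose(m,im,88))
C=onz(m,(0,0),8); print(bot.get_state()["contact_force"],bot.get_state()["t"])
E
```

```text
True [ 495.88897062 -334.24101532  115.58966055] [-0.67427288 -0.08001905  5.80643672]
[(1365, array([ 487.8, -253.3])), (1214, array([ 576.3, -319.5])), (1010, array([ 421.3, -341.8])), (938, array([ 510. , -408.2]))]
(array([ 498.85, -330.7 ]), np.float64(8.171506642503541), array([ -81.8440071 , -171.81297961]), np.float64(156.48274665278595), np.float64(156.5959450305147))
(array([ 496.15029907, -334.03302002]), 8.101442337036133, (147.4899139404297, 147.5570068359375))
[ 0.94629013  0.16899094 -0.32207579] 91.475
```

View pics/e1.png

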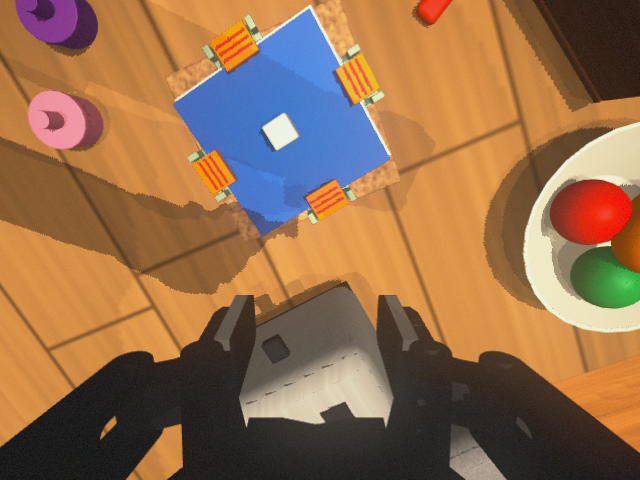

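The box stands centred on the board, within about 5 mm. It is closed, its tabs are 156.5 mm apart, and the gripper is clear.

```bash
python3 -c "
from h import *
print(bot.sign_off())"
```

```text
the job is handed in; nothing more can be done
None
```

The job is handed in at about 92 s: all four pots are in the box, the lid is on, all four tabs measure home, and the closed box stands about 5 mm from the cork board's centre; the hand-in call returned no verdict.

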